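# Couple the slicing disc to the vegetable slicer and hold it down

## Robot

A 6-joint arm with a two-finger parallel gripper is mounted at the origin on the work surface. World frame = base frame: x ahead of the robot, y to its left, z up, the work surface at z = 0. Lengths are in m, angles in rad, forces in N, time in s.
With the tool pointing down it reaches from about 0.425 to 1.125 m from the base axis. Payload 14.9 kg.
Tool frame: the origin (TCP) lies at the very end of the fingers, on their centre line; the grasp point (between the pads) lies arm.hold_point_z behind it (arm.hold_point_z is the distance from the TCP to the grasp point, in m); z points along the fingers, y is the line along which they close (so a half turn about z gives the same grasp; the last joint's range is limited). The gripper opens to 91 mm and grips with 3 to 60 N. Pads are 32 mm wide; open, the fingers measure 118 mm over their backs; the gripper's body (76 mm by 178 mm) begins 60 mm behind the grasp point.
Start: joints at [1.23, 0.379, 1.734, -0, 1.028, -0.033], TCP at [0.212, 0.667, 0.189] pointing down, gripper open.
Joint ranges: [-2.77, 2.77], [-0.74, 2.19], [0, 2.66], [-1.06, 4.2], [0.31, 2.87], [-3.08, 3.08]. Speed limits (rad/s): [1.89, 1.89, 2.39, 3.14, 3.14, 3.14].

## Interface

Orientations are given as a unit quaternion [x, y, z, w].
In Python, from station import arm gives the robot as it stands.
- The arm moves only by the tool arm_command, never from a script. Its argument "motion" is a list that holds one entry, the list of rows, each a list of 5 numbers: the shift along the tool's x, y, z in m, then the turn about the tool's z in degrees, then the finger opening in m, from 0 to 0.0912. A call has 1 to 10 rows; each row shifts and turns the commanded pose from where the row before left it, along the tool's axes as they then stand; what a row does not reach is not made up. A row lasts 1/10 s, in which the tool goes at most 50 mm and 8.59 degrees, less where a joint would pass 70% of its speed; a pose out of reach is approached as far as the arm can. A call is refused whole if a number of a shift passes 0.05 or a number of a turn 8.59, either way. A call with a gripper value outside its range is refused whole. The fingers move at their own pace and stop on an object; "squeeze" is the grip in N (left out, the last holds). Time passes only in rows, so rows that do not move let the fingers close. It gives the time, the measured TCP pose, the force, the opening and the grip force at its end, in the units of the state.
- arm.read_state(): the state, without advancing time (a new reading comes with each control period).
- arm.snapshot(name): name is "scene" or "top"; returns the picture (480x640x3 uint8, red, green, blue); there is no depth.
- arm.camera_info(name): a dict with "mtx" (3x3 intrinsics, pixels), "D" ([k1, k2, p1, p2, k3] as OpenCV has them; the pictures are not rectified), "origin" and "rotation" of the camera in the world. Camera axes: x right, y down, z forward; pixel columns grow to the right and rows downward; lengths in m; the calibration is good to about 2 mm. A picture is of the moment at which its call begins. camera_info takes no time and is no camera call.
- arm.job_done(): hands the job in; it is judged then, once.
The state is a dict: "clock": time; "joint_pos": joint angles; "joint_vel": joint speeds; "joint_efforts": joint torques, N m; "tcp_pos": TCP position; "tcp_rot": TCP orientation; "contact_force": force on the tool from outside, world axes, zero at the start; "wrist_torque": the same for the moment, N m; "opening": opening from 0.0 (shut) to 1.0 (fully open); "finger_force": force on a finger pad.
Only numpy, scipy, OpenCV 4.12 (cv2) and the standard library are available. Lean on these libraries where they do the work, as an engineer would, in place of code of your own. Each camera call takes 0.05 s, during which the arm holds its last target. There are 200 camera calls.

## Task

Lift the slicing disc (the one with two long straight blades) off its wooden ring stand by its upright grip, turn it until the cross-shaped key under it matches the cross slots of the slicer's drive coupling, and slide it down fully home against the spring pin. Finish while still gripping the disc and pressing it down, so that it stays fully home and upright; do not let go. Leave the grating disc, the bottle and the glass bowl where they stand.

Things in the scene. Friction and masses are not known exactly. Their poses are not given: they have to be found in the camera images.
- slicer_grip (a point): Centre of the slicing disc's upright black grip bar: 44 mm long (point x), 16 mm thick (y), 50 mm high (z, up), on the middle of the disc. The disc is steel, 100 mm across, 4 mm thick, level, its upper face 25 mm below this point, with two long straight blades on it, one each side of the bar and parallel to it. It rests freely on its stand; 0.18 to 0.35 kg in all
- slicer_foot (a point): Centre of the lower end of the slicing disc's steel cross key, 59 mm below the grip bar's centre. The key has four equal arms along this point's +x, -x, +y, -y (x is along the grip bar): 35 mm tip to tip, 6 mm thick, 22 mm high, lower edges rounded. A quarter turn gives the same key. Above it a collar, 40 mm across and 8 mm high, then the disc's underside
- slicer: The whole slicing disc; origin at the centre of the lower end of its cross key, z up, x along its grip bar. Starts with this origin 4 mm above the table
- coupling (a point): Mouth centre of the slicer's drive coupling: a round aluminium hub, 58 mm across, its flat top 96 mm above the table, amid the white motor base. A cross slot open upwards lies along this point's +x, -x, +y, -y: 10 mm wide, 43 mm tip to tip, 28 mm deep; z up. Key home: its lower end 22 mm below this point, collar on the hub. The hub is stiff to turn (0.8 N m) and stays put
- pin (a joint): Spring pin in the middle of the cross slot, 7 mm across, its top 12 mm below the mouth. Value: how far it is pushed down in m: 0 = up, 0.010 = key fully home, 0.012 its end stop. It pushes back with 6 N at 0 and 12 N at 0.010, so a disc that is let go rises and is not home
- machine: The slicer's fixed white motor base, 250 mm (its x) by 190 mm (its y), its flat top 66 mm above the table, with a low aluminium rim (156 mm across, top 80 mm above the table) round the coupling. Origin on the table under the coupling's axis
- slicer_stand: Fixed wooden ring on which the slicing disc rests, 84 mm outer and 49 mm inner diameter, 34 mm high; origin at the centre of its underside. The disc's stem hangs loosely in its hole
- grater_grip (a point): Centre of the grip bar of the grating disc, which has the same sizes, stem and grip as the slicing disc but many small round dots on its upper face, and rests on an equal wooden ring. Leave it alone
- bottle: Clear closed bottle with a green cap, 64 mm across, 190 mm tall; origin at the centre of its underside. Leave it alone
- bowl: Glass bowl, 130 mm across, 55 mm high; origin at the centre of its underside. Leave it alone

How it is judged:
On the way, in this order (a step that is already met when the one before it is completed fails the run):
1. the slicing disc is lifted clear of its stand (height (world z) of slicer_foot above 0.05 m and contact force between slicer and the fingers above 1 N), for 0.2 s.
2. its key has meshed with the coupling and is pressed home (value of joint pin above 0.008 m and z of slicer_foot in the frame of coupling below -0.019 m and horizontal distance between slicer_foot and coupling below 0.004 m), for 0.3 s.
At the end, for the whole second after the job is handed in: The key sits in the cross slot (axes within 4 mm, arms along the slots within 0.25 rad, disc level within 0.10 rad), its lower end over 19 mm below the mouth, spring pin pushed down over 8 mm, disc at rest, fingers still bearing on it with over 1 N (all of step 2 and (angle between the x axis of slicer_foot and the x axis of coupling, either way round below 0.25 rad or angle between the x axis of slicer_foot and the y axis of coupling, either way round below 0.25 rad) and angle between slicer's own z axis and vertical below 0.1 rad and linear speed of slicer below 0.02 m/s and contact force between slicer and the fingers above 1 N); the arm keeps its last pose, push and grip.
It fails at once if the grating disc is disturbed (moved over 20 mm) (distance of grater_grip from where it was at the start of the episode above 0.02 m).
It fails at once if the bottle is disturbed (moved over 20 mm) (distance of bottle from where it was at the start of the episode above 0.02 m).
It fails at once if the bowl is disturbed (moved over 20 mm) (distance of bowl from where it was at the start of the episode above 0.02 m).
It also fails if it takes over 40 s, if anything falls off the work surface, if the arm or the gripper's body presses on something with over 40 N, if the wrist force passes 120 N, or if a joint passes its speed limit or range.

## Working session

There is one attempt and no reset: what is moved stays moved. The work goes in short steps, Python scripts to look and compute and a tool call to move; the robot and the scene stay as the last step left them, time stands still between calls to the robot, and variables do not carry over. Pictures are saved under pics/ and viewed, at most 10 in all, crops included, and the job is handed in when it is done.

Besides the shell and the picture viewer there is one more tool, called after "Call:" in YAML: its name, and indented under it one key for each argument. arm_command: Moves the arm, as the interface text tells. Its arguments: {"type":"object","properties":{"motion":{"type":"array","items":{"type":"array","items":{"type":"array","items":{"type":"number"}}}},"squeeze":{"type":"number"}},"required":["motion"]}

```bash
mkdir -p pics; cat > h.py <<'E'
import numpy as np, cv2
from station import arm
def snap(n,f):
    im=arm.snapshot(n); cv2.imwrite('pics/'+f,cv2.cvtColor(im,cv2.COLOR_RGB2BGR)); return im
def ray(n,px):
    c=arm.camera_info(n); R=np.array(c['rotation'],float)
    if R.size==4:
        from scipy.spatial.transform import Rotation; R=Rotation.from_quat(R).as_matrix()
    u=cv2.undistortPoints(np.array(px,float).reshape(-1,1,2),np.array(c['mtx']),np.array(c['D'])).reshape(-1,2)
    d=np.c_[u,np.ones(len(u))]@R.T
    return np.array(c['origin']),d
def onplane(n,px,z):
    o,d=ray(n,px); return o+d*((z-o[2])/d[:,2:3])
E
python3 - <<'E'
from h import *
for n in('scene','top'):
    snap(n,n+'0.png'); print(n,arm.camera_info(n))
print(arm.hold_point_z, arm.read_state())
E
```

```text
scene {'mtx': array([[558.82867526,   0.        , 315.02930718],
       [  0.        , 558.82867526, 240.0021854 ],
       [  0.        ,   0.        ,   1.        ]]), 'D': array([-0.08453291,  0.        ,  0.        ,  0.        ,  0.        ]), 'origin': array([1.30154576, 0.35668171, 0.88249067]), 'rotation': array([ 0.46566678,  0.79870433, -0.33311827, -0.18508935])}
top {'mtx': array([[543.2425564 ,   0.        , 315.8545804 ],
       [  0.        , 543.2425564 , 236.63302625],
       [  0.        ,   0.        ,   1.        ]]), 'D': array([-0.1145892,  0.       ,  0.       ,  0.       ,  0.       ]), 'origin': array([ 0.54475466, -0.04965922,  1.30329086]), 'rotation': array([-0.69672967,  0.71616224, -0.02307065,  0.03386965])}
0.0188 {'clock': 0.1, 'joint_pos': array([ 1.22970469e+00,  3.79344747e-01,  1.73471794e+00,  1.45803763e-05,
        1.02850032e+00, -3.33497875e-02]), 'joint_vel': array([-2.44111158e-03, -2.39992988e-04, -1.40579323e-03,  1.38973867e-03,
        6.74097846e-04,  8.71143409e-05]), 'joint_efforts': array([-1.36737686e-03, -7.65029168e+01, -4.35295057e+01,  6.52254210e-02,
        3.97556915e-02, -5.91589514e-05]), 'tcp_pos': array([0.21194407, 0.66674727, 0.18806401]), 'tcp_rot': array([ 1.53268165e-01,  9.88184514e-01, -4.75535207e-04, -9.64384831e-05]), 'contact_force': array([-0.03437719,  0.33556612,  0.44944125]), 'wrist_torque': array([ 0.01648821, -0.0215014 , -0.03272593]), 'finger_force': 0.0, 'opening': 1.000651842671148}
```

View pics/top0.png

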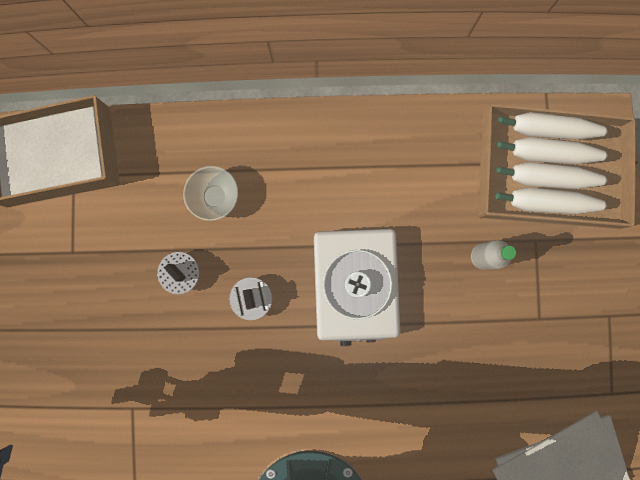

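View pics/scene0.png

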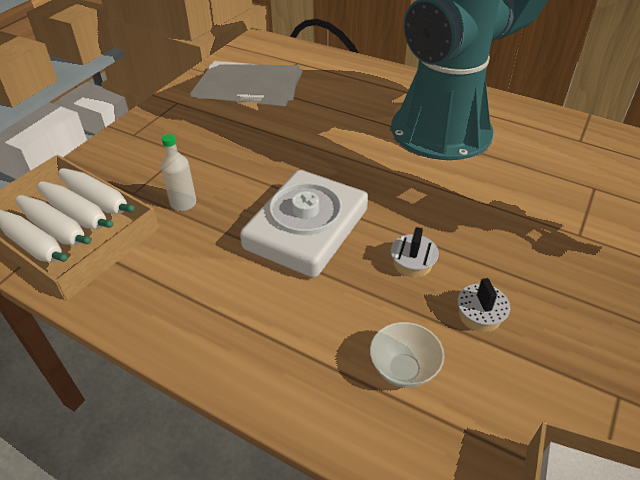

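The top view shows the slicing disc at (250,298), the grating disc at (178,272), the coupling cross at (357,284), the bowl at (210,193) and the bottle at (490,255). In the scene view, the slicing disc is at (415,250) and the coupling at (306,200).

```bash
python3 - <<'E'
from h import *
im=cv2.imread('pics/top0.png'); s=cv2.imread('pics/scene0.png')
a=cv2.resize(im[268:328,220:280],(400,400),interpolation=cv2.INTER_CUBIC)
b=cv2.resize(im[264:304,337:377],(400,400),interpolation=cv2.INTER_CUBIC)
cv2.imwrite('pics/crop.png',np.hstack([a,b]))
# slicer: steel disc mask (bright unsaturated), dark bar
hsv=cv2.cvtColor(im,cv2.COLOR_BGR2HSV)
def comp(mask,c,r,pr=''):
    m=np.zeros_like(mask); cv2.circle(m,c,r,255,-1); m&=mask
    return m
m=comp(cv2.inRange(hsv,(0,0,120),(180,60,255)),(250,298),28,)
cs,_=cv2.findContours(m,cv2.RETR_EXTERNAL,cv2.CHAIN_APPROX_NONE); c=max(cs,key=cv2.contourArea); e=cv2.fitEllipse(cv2.convexHull(c)); print('disc',e)
print('disc z.038',onplane('top',[e[0]],.038))
d=comp(cv2.inRange(hsv,(0,0,0),(180,255,75)),(250,298),19)
n,l,st,ce=cv2.connectedComponentsWithStats(d)
for i in range(1,n):
    ys,xs=np.where(l==i)
    if len(xs)<8: continue
    P=onplane('top',np.c_[xs,ys],.088 if st[i][4]>100 else .042)[:,:2]
    w,v=np.linalg.eigh(np.cov((P-P.mean(0)).T)); print('dark',st[i],ce[i],P.mean(0),np.degrees(np.arctan2(v[1,1],v[0,1]))%180,np.sqrt(w*12))
m=comp(cv2.inRange(hsv,(0,0,0),(180,255,110)),(357,284),11)
n,l,st,ce=cv2.connectedComponentsWithStats(m)
for i in range(1,n): print('slot',st[i],ce[i],onplane('top',[ce[i]],.096))
E
```

```text
disc ((250.25296020507812, 298.3311462402344), (42.417701721191406, 42.64973068237305), 162.6793670654297)
disc z.038 [[0.50743065 0.12483555 0.038     ]]
dark [258 282   7  28  48] [261.125  295.4375] [0.5136563  0.09881697] 11.018345227665804 [0.00425138 0.06050705]
dark [236 287   7  28  32] [238.9375 300.375 ] [0.50343483 0.15080967] 11.07271059776761 [0.00266361 0.06640129]
dark [243 289  12  20 166] [248.69879518 298.57831325] [0.50844058 0.12144903] 10.729398218493998 [0.01989965 0.04183782]
slot [349 276  18  18 116] [357.3362069  284.20689655] [[ 0.53420072 -0.12153312  0.096     ]]
```

View pics/crop.png

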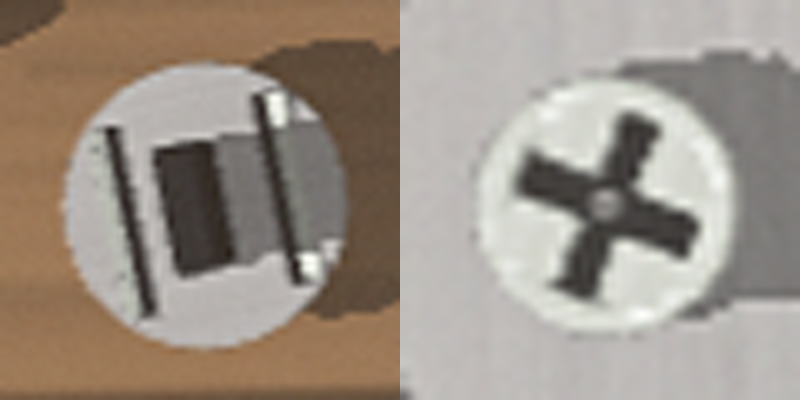

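```bash
cat > hub.py <<'E'
from h import *
for n,c,r in(('top',(357,284),22),('scene',(306,200),22)):
    im=cv2.imread(f'pics/{n}0.png'); k=8
    R=26; x0,y0=c[0]-R,c[1]-R
    g=cv2.cvtColor(im,cv2.COLOR_BGR2GRAY)[y0:y0+2*R,x0:x0+2*R]
    G=cv2.resize(g,None,fx=k,fy=k,interpolation=cv2.INTER_CUBIC)
    tp=lambda q:(np.array(q,float)+.5)/k-.5+[x0,y0]
    # hub rim: bright top
    th=205
    cs,_=cv2.findContours((G>th).astype('u1'),cv2.RETR_EXTERNAL,cv2.CHAIN_APPROX_NONE)
    for q in sorted(cs,key=cv2.contourArea)[-2:]:
        P=onplane(n,tp(q.reshape(-1,2)),.096)[:,:2].astype('f4'); print(n,'rim',cv2.fitEllipse(cv2.convexHull(P)))
    m=(G<125).astype('u1')
    cc=np.array([R*k,R*k]); nn,l,st,ce=cv2.connectedComponentsWithStats(m)
    for i in range(1,nn):
        if st[i][4]<2000: continue
        ys,xs=np.where(l==i); P=onplane(n,tp(np.c_[xs,ys]),.096)[:,:2]
        o=P.mean(0); d=P-o; rr=np.hypot(*d.T); a=np.arctan2(d[:,1],d[:,0]); s=(rr>.01)
        print(n,'dark',len(xs)/k/k,o,cv2.minAreaRect(P.astype('f4')),np.degrees(np.angle(np.sum(np.exp(4j*a[s]))))/4, rr.max())
E
python3 hub.py; python3 -c "
from h import *
s=cv2.imread('pics/scene0.png')
cv2.imwrite('pics/crop2.png',np.hstack([cv2.resize(s[x:x+60,y:y+60],(400,400),interpolation=2) for x,y in((170,276),(220,385))]))"
```

```text
top rim ((0.5843974947929382, -0.07395912706851959), (0.017396245151758194, 0.026432443410158157), 134.0522003173828)
top rim ((0.5340818166732788, -0.1207018494606018), (0.05487953871488571, 0.05619736760854721), 11.31419563293457)
top dark 43.28125 [ 0.58021881 -0.07248613] ((0.5778413414955139, -0.07070768624544144), (0.01182241179049015, 0.045699045062065125), 57.73972702026367) -36.673570457018855 0.02626363229596721
top dark 234.125 [ 0.54097995 -0.15939014] ((0.5416488647460938, -0.1551777720451355), (0.058420609682798386, 0.04807984456419945), 13.016121864318848) -40.474636436322406 0.04091761360080202
top dark 128.25 [ 0.53436238 -0.12134009] ((0.5341557860374451, -0.12120608240365982), (0.03460562229156494, 0.034366220235824585), 20.519893646240234) -23.06658088230562 0.021279604737912905
top dark 40.8125 [ 0.49662337 -0.07003332] ((0.4958322048187256, -0.07004481554031372), (0.04730284586548805, 0.015317091718316078), 31.541471481323242) 29.03353145658431 0.025264599154692795
scene rim ((0.5269109010696411, -0.14197784662246704), (0.006818102672696114, 0.012775135226547718
[... 215 characters left out ...]
92786312103271), (0.05058268457651138, 0.030161626636981964), 32.46478271484375) 4.571100000835047 0.034422800871357316
scene dark 55.4375 [ 0.44195221 -0.12267898] ((0.4476279020309448, -0.12545256316661835), (0.021803313866257668, 0.03658325970172882), 28.831680297851562) 5.501584339192464 0.024558262663943724
scene dark 89.796875 [ 0.48931734 -0.09980512] ((0.48967245221138, -0.09860163182020187), (0.06358333677053452, 0.019854092970490456), 71.5364990234375) -15.71857492524618 0.034403279993546025
scene dark 248.15625 [ 0.57418234 -0.13590614] ((0.5758436322212219, -0.13342584669589996), (0.0674838274717331, 0.039141010493040085), 63.48178482055664) -37.16566994299298 0.03698883420251596
```

View pics/crop2.png

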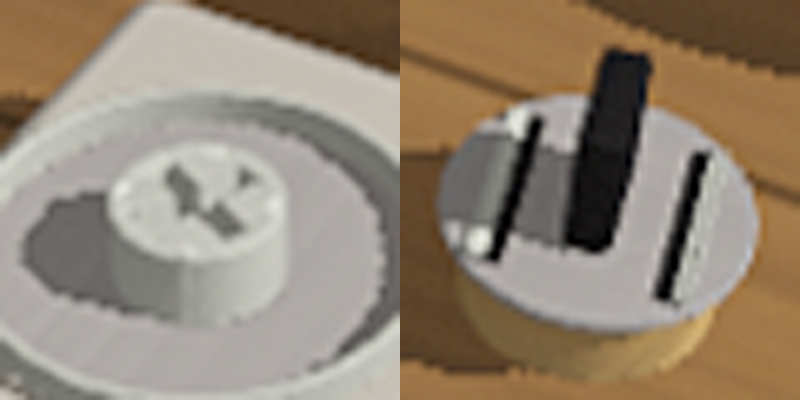

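```bash
python3 - <<'E'
from h import *
print(onplane('scene',[(305.3,200)],.096),onplane('scene',[(415,251.3)],.038), onplane('top',[(178,272)],.038),onplane('top',[(210,193)],.05))
E
```

```text
[[ 0.53554419 -0.12023641  0.096     ]] [[0.50799697 0.12743218 0.038     ]] [[0.57282725 0.29487259 0.038     ]] [[0.75600751 0.21402879 0.05      ]]
```

Call:
arm_command:
  motion:
    - [[-0.0223,-0.0213,0,0,0.04],[-0.0223,-0.0213,0,0,0.04],[-0.0223,-0.0213,0,0,0.04],[-0.0223,-0.0213,0,0,0.04],[-0.0223,-0.0213,0,0,0.04],[-0.0223,-0.0213,0,0,0.04],[-0.0223,-0.0213,0,0,0.04],[-0.0223,-0.0213,0,0,0.04],[-0.0223,-0.0213,0,0,0.04],[-0.0223,-0.0213,0,0,0.04]]
  squeeze: 50

```text
clock: 1.1
tcp_pos: [0.3604, 0.3953, 0.1885]
tcp_rot: [0.153, 0.988, -0.0, -0.0]
contact_force: [0.6, 0.6, 0.6]
opening: 0.439
finger_force: 0.0
```

Call:
arm_command:
  motion:
    - [[-0.0223,-0.0213,0,0,0.04],[-0.0223,-0.0213,0,0,0.04],[-0.0223,-0.0213,0,0,0.04],[-0.0223,-0.0213,0,0,0.04],[-0.0223,-0.0213,0,0,0.04],[-0.0223,-0.0213,0,0,0.04],[-0.0223,-0.0213,0,0,0.04],[-0.0223,-0.0213,0,0,0.04],[-0.0223,-0.0213,0,0,0.04],[-0.0223,-0.0213,0,0,0.04]]

```text
clock: 2.1
tcp_pos: [0.5083, 0.1248, 0.1885]
tcp_rot: [0.153, 0.988, -0.0, -0.0]
contact_force: [0.5, 0.6, -0.1]
opening: 0.437
finger_force: 0.0
```

Call:
arm_command:
  motion:
    - [[0,0,0,-7.1,0.04],[0,0,0,-7.1,0.04],[0,0,0,-7.1,0.04],[0,0,0,-7.2,0.04],[0,0,0,0,0.04]]

```text
clock: 2.6
tcp_pos: [0.5079, 0.1259, 0.1884]
tcp_rot: [-0.096, 0.995, -0.0, -0.0]
contact_force: [-0.4, -0.6, 0.0]
opening: 0.438
finger_force: 0.0
```

Call:
arm_command:
  motion:
    - [[0,0,0.0195,0,0.04],[0,0,0.0195,0,0.04],[0,0,0.0195,0,0.04],[0,0,0.0195,0,0.04],[0,0,0.0195,0,0.04],[0,0,0.0195,0,0.04],[0,0,0.0195,0,0.04],[0,0,0,0,0.04]]

```text
clock: 3.4
tcp_pos: [0.5064, 0.1257, 0.0501]
tcp_rot: [-0.093, 0.996, -0.0, -0.002]
contact_force: [-0.1, 0.3, 0.6]
opening: 0.434
finger_force: 0.0
```

```bash
python3 - <<'E'
from h import *
im=snap('scene','s1.png'); c=cv2.imread('pics/s1.png')[170:300,350:490]; cv2.imwrite('pics/s1c.png',cv2.resize(c,(600,557),interpolation=2))
E
```

```text
(no output)
```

View pics/s1c.png

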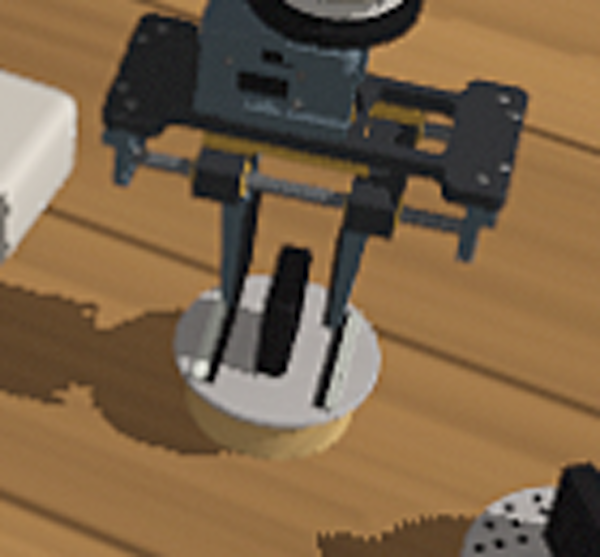

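The fingers straddle the bar, with tips at crop (235,300) and (335,310) and the bar at (285,310). Closing.

Call:
arm_command:
  motion:
    - [[0,0,0,0,0.0],[0,0,0,0,0.0],[0,0,0,0,0.0],[0,0,0,0,0.0],[0,0,0,0,0.0],[0,0,0,0,0.0],[0,0,0,0,0.0],[0,0,0,0,0.0]]
  squeeze: 55

```text
clock: 4.25
tcp_pos: [0.5085, 0.1261, 0.0529]
tcp_rot: [-0.095, 0.996, 0.0, 0.0]
contact_force: [-2.7, -0.9, 7.2]
opening: 0.171
finger_force: 55.0
```

Call:
arm_command:
  motion:
    - [[0,0,-0.01,0,0.0],[0,0,-0.02,0,0.0],[0,0,-0.02,0,0.0],[0,0,-0.02,0,0.0],[0,0,-0.02,0,0.0],[0,0,-0.02,0,0.0],[0,0,-0.02,0,0.0],[0,0,0,0,0.0],[0,0,0,0,0.0],[0,0,0,0,0.0]]

```text
clock: 5.25
tcp_pos: [0.5073, 0.1259, 0.1811]
tcp_rot: [-0.095, 0.996, -0.0, -0.001]
contact_force: [-0.3, 0.9, -2.0]
opening: 0.168
finger_force: 55.0
```

```bash
python3 - <<'E'
from h import *
print(arm.read_state()['tcp_rot'])
im=snap('scene','s2.png'); c=cv2.imread('pics/s2.png')[90:270,330:530]; cv2.imwrite('pics/s2c.png',cv2.resize(c,(660,594),interpolation=2))
E
```

```text
[-9.46297634e-02  9.95512262e-01 -8.27490226e-05 -7.32586640e-04]
```

View pics/s2c.png

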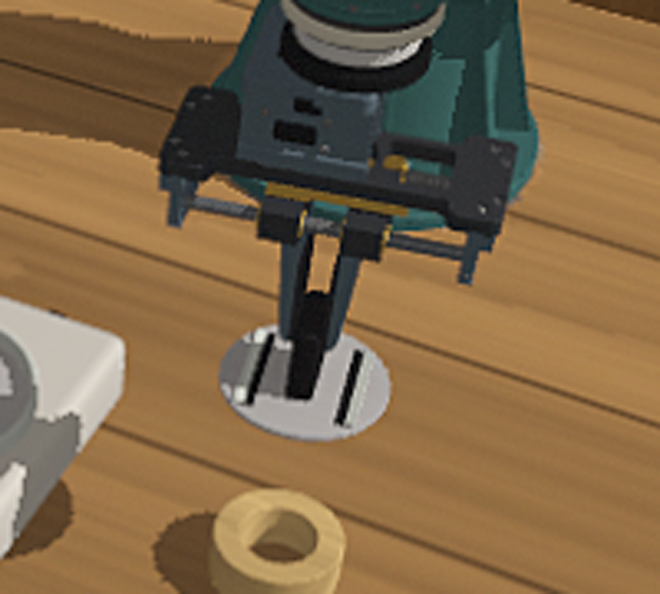

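The disc is lifted off, with the disc centred at crop (305,383) and the empty ring at (280,540). Next I measure the disc relative to the TCP.

```bash
cat > disc.py <<'E'
from h import *
import sys
def disc(n,f,box,zf):
    im=cv2.imread(f); x0,y0,x1,y1=box; k=6
    c=cv2.resize(im[y0:y1,x0:x1],None,fx=k,fy=k,interpolation=cv2.INTER_CUBIC); h=cv2.cvtColor(c,cv2.COLOR_BGR2HSV)
    m=cv2.inRange(h,(0,0,100),(180,50,255))
    cs,_=cv2.findContours(m,cv2.RETR_EXTERNAL,cv2.CHAIN_APPROX_NONE)
    pts=np.vstack([q for q in cs if cv2.contourArea(q)>1500])
    H=cv2.convexHull(pts).reshape(-1,2)
    P=onplane(n,(H+.5)/k-.5+[x0,y0],zf)[:,:2].astype('f4')
    return cv2.fitEllipse(P),cv2.minAreaRect(P),P
if __name__=='__main__':
    for z in(.166,.162): print(disc('scene','pics/s2.png',(392,186,452,226),z)[:2])
    print(disc('scene','pics/scene0.png',(386,228,445,272),.038)[:2])
    print(arm.read_state()['tcp_pos'],arm.read_state()['wrist_torque'])
E
python3 disc.py
```

```text
(((0.5062599182128906, 0.12575699388980865), (0.099333755671978, 0.10425236821174622), 107.79893493652344), ((0.5078073740005493, 0.12619760632514954), (0.10043692588806152, 0.09908562153577805), 25.248374938964844))
(((0.5018200278282166, 0.12446779012680054), (0.09988831728696823, 0.10483440011739731), 107.79898071289062), ((0.5033761262893677, 0.1249108761548996), (0.1009976714849472, 0.09963881224393845), 25.24837875366211))
(((0.5083128213882446, 0.12568548321723938), (0.09995262324810028, 0.10276123881340027), 107.78672790527344), ((0.5089762806892395, 0.12597261369228363), (0.10099074244499207, 0.09929031133651733), 17.098617553710938))
[0.5073131  0.12587376 0.18103626] [0.02388733 0.03342461 0.0324691 ]
```

Call:
arm_command:
  motion:
    - [[0.0019,-0.0247,0,0,0.0],[0.0019,-0.0247,0,0,0.0],[0.0019,-0.0247,0,0,0.0],[0.0019,-0.0247,0,0,0.0],[0.0019,-0.0247,0,0,0.0],[0.0019,-0.0247,0,0,0.0],[0.0019,-0.0247,0,0,0.0],[0.0019,-0.0247,0,0,0.0],[0.0019,-0.0247,0,0,0.0],[0.0019,-0.0247,0,0,0.0]]

```text
clock: 6.3
tcp_pos: [0.5355, -0.1211, 0.1811]
tcp_rot: [-0.095, 0.996, 0.0, -0.001]
contact_force: [0.9, -0.4, -2.9]
opening: 0.17
finger_force: 55.0
```

Call:
arm_command:
  motion:
    - [[0,0,0,8.5,0.0],[0,0,0,8.5,0.0],[0,0,0,8.5,0.0],[0,0,0,8.5,0.0],[0,0,0,0,0.0],[0,0,0,0,0.0],[0,0,0,0,0.0]]

```text
clock: 7.0
tcp_pos: [0.5358, -0.1201, 0.1818]
tcp_rot: [0.199, 0.98, -0.0, -0.0]
contact_force: [0.4, -0.6, -1.7]
opening: 0.169
finger_force: 55.0
```

```bash
python3 - <<'E'
from h import *
im=snap('scene','s3.png'); 
s=arm.read_state();q=s['tcp_rot'];print(s['tcp_pos'],np.degrees(2*np.arctan2(q[1],q[0]))-180)
c=cv2.imread('pics/s3.png')[110:260,230:390]; cv2.imwrite('pics/s3c.png',cv2.resize(c,(640,600),interpolation=2))
E
```

```text
[ 0.53583737 -0.12009364  0.18188881] -22.975099831195905
```

View pics/s3c.png

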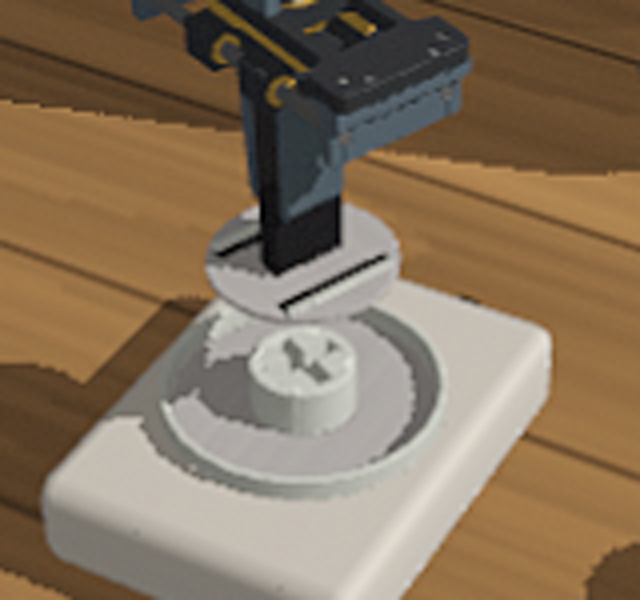

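The disc is held level over the hub: disc centre at crop (303,262), hub cross at (312,358). Lowering.

Call:
arm_command:
  motion:
    - [[0,0,0.01,0,0.0],[0,0,0.01,0,0.0],[0,0,0.01,0,0.0],[0,0,0.002,0,0.0],[0,0,0.002,0,0.0],[0,0,0.002,0,0.0],[0,0,0.002,0,0.0],[0,0,0,0,0.0]]

```text
clock: 7.85
tcp_pos: [0.536, -0.1201, 0.1441]
tcp_rot: [0.201, 0.98, 0.0, 0.0]
contact_force: [-0.7, 0.1, -2.5]
opening: 0.165
finger_force: 55.0
```

```bash
python3 - <<'E'
from h import *
s=arm.read_state();print(s['tcp_pos'],s['contact_force'],s['wrist_torque'],s['tcp_rot'])
E
```

```text
[ 0.53596378 -0.12012513  0.14409105] [-0.65546111  0.13633032 -2.47016215] [ 0.01179489 -0.02624943 -0.0108254 ] [2.00511839e-01 9.79691279e-01 7.14828633e-06 1.63412867e-05]
```

Call:
arm_command:
  motion:
    - [[0.0007,-0.0007,0,0,0.0],[0,0,0.0015,0,0.0],[0,0,0.0015,0,0.0],[0,0,0.0015,0,0.0],[0,0,0.0015,0,0.0],[0,0,0,0,0.0]]

```text
clock: 8.45
tcp_pos: [0.5349, -0.1205, 0.1379]
tcp_rot: [0.201, 0.98, 0.0, -0.0]
contact_force: [-0.6, -0.5, -2.2]
opening: 0.171
finger_force: 55.0
```

Call:
arm_command:
  motion:
    - [[0,0,0.002,0,0.0],[0,0,0.002,0,0.0],[0,0,0.002,0,0.0],[0,0,0.002,0,0.0],[0,0,0.002,0,0.0],[0,0,0,0,0.0]]

```text
clock: 9.05
tcp_pos: [0.5353, -0.1206, 0.1283]
tcp_rot: [0.201, 0.98, -0.0, 0.0]
contact_force: [-1.2, -0.3, 6.6]
opening: 0.17
finger_force: 55.0
```

Call:
arm_command:
  motion:
    - [[0,0,0.002,0,0.0],[0,0,0.002,0,0.0],[0,0,0.001,0,0.0],[0,0,0.001,0,0.0],[0,0,0,0,0.0],[0,0,0,0,0.0]]
  squeeze: 60

```text
clock: 9.65
tcp_pos: [0.5355, -0.1206, 0.1229]
tcp_rot: [0.201, 0.98, -0.0, 0.0]
contact_force: [-3.1, 0.6, 11.4]
opening: 0.167
finger_force: 60.0
```

Call:
arm_command:
  motion:
    - [[0,0,0.001,0,0.0],[0,0,0.0005,0,0.0],[0,0,0,0,0.0],[0,0,0,0,0.0],[0,0,0,0,0.0]]

```text
clock: 10.15
tcp_pos: [0.5359, -0.1207, 0.1227]
tcp_rot: [0.2, 0.98, -0.0, 0.001]
contact_force: [-11.4, 2.9, 33.5]
opening: 0.167
finger_force: 60.0
```

```bash
python3 - <<'E'
from h import *
im=snap('scene','s4.png'); 
s=arm.read_state();print(s['tcp_pos'],s['contact_force'],s['wrist_torque'])
c=cv2.imread('pics/s4.png')[110:260,230:390]; cv2.imwrite('pics/s4c.png',cv2.resize(c,(640,600),interpolation=2))
E
```

```text
[ 0.53589641 -0.12073637  0.12276514] [-11.36197026   2.55677731  33.15289076] [ 0.65248525  2.48906479 -0.00696707]
```

View pics/s4c.png

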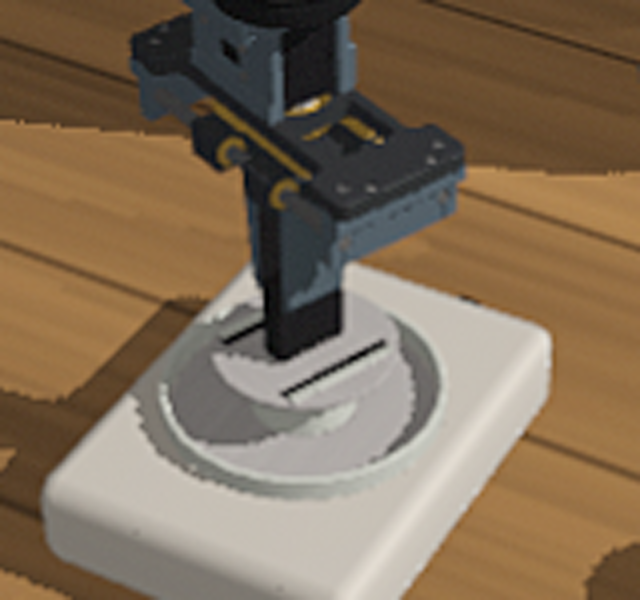

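The picture shows the disc level and low over the hub (centre at crop (310,355)). The force jumps to 33 N against the hard stop, so it is home. I ease the push slightly and hand in.

Call:
arm_command:
  motion:
    - [[0,0,-0.0005,0,0.0],[0,0,0,0,0.0],[0,0,0,0,0.0],[0,0,0,0,0.0],[0,0,0,0,0.0]]

```text
clock: 10.7
tcp_pos: [0.5358, -0.1207, 0.1228]
tcp_rot: [0.201, 0.98, -0.0, 0.0]
contact_force: [-8.2, 2.2, 26.5]
opening: 0.166
finger_force: 60.0
```

```bash
python3 - <<'E'
from h import *
s=arm.read_state();print(s['tcp_pos'],s['contact_force'],s['finger_force'])
if s['contact_force'][2]>14 and s['tcp_pos'][2]<.1240: print(arm.job_done())
E
```

```text
[ 0.53575498 -0.1206921   0.12278208] [-8.16931708  2.20846493 26.54725054] 60.01457691192627
the job is handed in; nothing more can be done
None
```

The slicing disc is seated in the coupling against a hard stop, still gripped at 60 N and pressed down with about 26 N. I handed the job in at about 10.7 s; the hand-in returned no verdict.

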